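# Seat a cast tag in the drilling jig and clamp it

### The job

A purple cast resin bag tag lies loose on the board of the drilling jig. With a fingertip, first push it flat against the aluminium rail, then slide it along the rail, under the clear bush plate, until it is fully home in the corner against the end stop; then push the red knob of the cam lever round as far as it goes, so that the cam clamps the tag there. Slide the tag and never lift or tip it, and leave the things standing round the jig alone.

Things in the scene. Friction and masses are not known exactly. Their poses are not given: they have to be found in the camera images.
- jig: drilling jig bolted to the bench: plywood board 12 mm thick, x -79..51, y -132..108 mm, top at z 12. Its frame, used for all mm below: origin on the bench surface; x across the board towards the rail (away from the robot at yaw 0), y along the rail towards the end stop (robot's left at yaw 0), z up. A seated tag has its centre at x 8, y 49, axes parallel to the jig's
- rail_face (a point): point on the inner face of the aluminium rail, at jig x 30, y -40, z 17 mm. The rail stands 10 mm above the board (top z 22) along the far side, from y -130 to 106, its inner face in the plane x 30
- stop_face (a point): point on the end stop's inner face, at jig x 8, y 85, z 17 mm; the stop is 10 mm high. The pocket's near wall (front cheek, y 54..85, 10 mm high) has its inner face at x -15.8 and a pointed lead-in nose: the pocket is 45.8 mm wide for the 44 mm tag
- bush (a point): axis of the brass drill bush, jig x 8, y 73, at the height of the tag's top face (z 20 mm). The bush (top at z 32) sits in a clear plate that covers the pocket at x -30..46, y 62..103, z 22.3..28.3 mm; a seated tag's last 49 mm stick out of it towards -y
- tag: the loose purple resin tag with glitter flecks, 44 (its x) x 72 (its y) x 8 (z) mm, about 35 g, corners rounded 5 mm; it starts on the jig's board, off the rail, turned by up to 0.3 rad; its origin is the centre of its underside. Its +y end (with the white drill mark) points roughly towards the end stop; seated, its axes are parallel to the jig's. It slides with ordinary friction
- tag_mark (a point): white dot on the tag's top face where the hole will be drilled, 24 mm from the tag's centre towards its +y end; it lies below the bush when the tag is home
- clamp (a joint): angle of the cam lever (rad) about the vertical pivot; starts open at 0 to 0.25, grows as the lever is pushed counter-clockwise seen from above, touches the seated tag at about 1.1 and reaches its stop, fully clamped, at 1.66. Stiff hinge (0.06 N m) that stays where it is left; closing takes 1 N at the knob, up to 7 N as the cam tightens
- clamp_pivot (a point): pivot of the cam lever, at jig x -31.8, y 35, z 26.5 mm. On it, under the lever, turns a black eccentric cam disc 30 mm across, z 13 to 22 mm: as the lever closes, the disc's far side swells towards the rail and presses the tag against rail and stop
- clamp_knob (a point): middle of the upright red knob, 70 mm from the pivot on the lever's free end: 15 mm across, from jig z 30 to 58 mm; steel arm below it at z 22.5 to 26.5. In the jig frame it lies from the pivot at angle 2.705 rad + joint value, counter-clockwise from jig x: open it points to the robot and the end-stop side, closed to the robot and away from the end stop
- tag_drilled: bystander: a teal resin tag of the same size, already drilled, lying on the bench beyond the open end of the jig; origin at the centre of its underside
- vial_orange: bystander: small vial of orange glitter with white cap, 27 mm across, 44 mm tall, behind the rail; origin at the centre of its foot
- dropper_teal: bystander: teal dropper bottle with black cap, 25 mm across, 80 mm tall, behind the rail; origin at the centre of its foot
Mind the look-alikes: they are no part of the job. Leave any green or pink look-alike of the tag alone.

How it is judged:
On the way, in this order (a step that is already met when the one before it is completed fails the run):
1. the tag lies flat against the rail (within 2.5 mm, 3 degrees), not yet in the pocket, with the clamp open (x of tag in the frame of jig above 0.0055 m and angle between the x axis of tag and the x axis of jig, either way round below 0.052 rad and y of tag in the frame of jig below 0.022 m and value of joint clamp below 0.6 rad), for 0.2 s.
2. the tag is home in the corner (drill mark within 3 mm of the bush axis), with the clamp still open (horizontal distance between tag_mark and bush below 0.003 m and y of tag in the frame of jig above 0.046 m and angle between the x axis of tag and the x axis of jig, either way round below 0.04 rad and value of joint clamp below 0.6 rad), for 0.2 s.
At the end, for the whole second after the job is handed in: The tag rests flat on the board, home in the corner with its drill mark within 2 mm of the bush axis and square to the rail within 0.03 rad, the lever is past 1.4 rad, and the cam presses on the tag with more than 1.5 N (horizontal distance between tag_mark and bush below 0.002 m and angle between the x axis of tag and the x axis of jig, either way round below 0.03 rad and z of tag in the frame of jig below 0.0135 m and value of joint clamp above 1.4 rad and contact force between clamp and tag above 1.5 N and linear speed of tag below 0.01 m/s); the robot touches nothing.
It fails at once if the tag is lifted off the board (over 4 mm) or tipped (z of tag in the frame of jig above 0.016 m or angle between tag's own z axis and vertical above 0.2 rad).
It fails at once if a thing beside the jig is moved by more than 15 mm or tipped (distance of any of tag_drilled, vial_orange, dropper_teal from where it was at the start of the episode above 0.015 m or angle between any of vial_orange, dropper_teal's own z axis and vertical above 0.5 rad).
It also fails if it takes over 64 s, if anything falls off the work surface, if the arm or the gripper's body presses on something with over 40 N, if the wrist force passes 120 N, or if a joint passes its speed limit or range.

### The arm

A 7-joint arm with a two-finger parallel gripper is mounted at the origin on a cart in front of the work surface, level with it; the furniture and walls round the work are solid. World frame = base frame: x ahead of the robot, y to its left, z up, the work surface at z = 0. Lengths are in m, angles in rad, forces in N, time in s.
With the tool pointing down it reaches from about 0.4 to 0.875 m from the base axis. Payload 6.5 kg.
Tool frame: the origin (TCP) lies midway between the tips of the shut fingers; the grasp point (between the pads) lies 19 mm behind it; z points along the fingers, y is the direction in which the jaws open and shut (so a half turn about z gives the same grasp; the last joint's range is limited). The gripper opens to 88 mm and grips with 3 to 60 N. Pads are 18 mm wide; open, the fingers measure 123 mm over their backs; the gripper's body (75 mm by 187 mm) begins 45 mm behind the grasp point.
Start: joints at [-1.259, 0.536, -0.004, 1.538, 0.003, 1.067, -0.071], TCP at [0.24, 0.604, 0.239] pointing down, gripper open.
Joint ranges: [-2.7, 2.7], [-0.37, 2.16], [-1.27, 1.26], [0.24, 2.4], [-1.31, 4.45], [0.19, 1.91], [-2.76, 2.76]. Speed limits (rad/s): [2.39, 2.39, 3.14, 3.14, 3.14, 3.14, 3.14].

### API

Orientations are given as a rotation vector (axis times angle).
In Python, from station import bot gives the robot as it stands.
- The arm moves only by the tool step_arm, never from a script. Its argument "rows" is a list that holds one entry, the list of rows, each a list of 7 numbers: the shift along the tool's x, y, z in mm, then the turn, a rotation vector about the tool's x, y, z in degrees, then the closure in counts, from 0 (fully open) to 255 (shut). A call has 1 to 20 rows; each row shifts and turns the pose as measured when the row begins, along the tool's axes as they then stand; what a row does not reach is not made up. A row lasts 1/10 s, in which the tool goes at most 50 mm and 8.59 degrees, less where a joint would pass 70% of its speed; a pose out of reach is approached as far as the arm can. A call with a gripper value outside its range is refused whole. The fingers move at their own pace and stop on an object; "squeeze" is the grip in N (left out, the last holds). Time passes only in rows, so rows that do not move let the fingers close. It gives the time, the measured TCP pose, the force and the opening at its end, in the units of the state.
- bot.state(): the state, without advancing time (a new reading comes with each control period).
- bot.get_image(name): name is "scene" or "top" or "wrist"; returns a dict with "pixels" (480x640x3 uint8, red, green, blue), "camera_matrix" (3x3 intrinsics, pixels), "R" (3x3) and "t" (3): a world point X has camera coordinates R X + t. Camera axes: x right, y down, z forward; pixel columns grow to the right and rows downward; lengths in m; the calibration is good to about 2 mm. A picture is of the moment at which its call begins. There is no depth.
- bot.finish_job(): hands the job in, once; it reports no verdict.
Trained networks look in the newest picture that a camera, given by its name, has taken for a name from the list of things; names that differ only in an ending like _2 or _b are one class to them, and where a whole thing is asked for, a point or a joint stands for the part that bears it (a point fixed in the world has none). Each returns a list of dicts, best first, with "p" (0 to 1); they miss things now and then, are a little off and sometimes report something else, mostly with a low value. They report only what shows in the picture. A call takes as long as a camera call. They do not tell look-alikes from the thing itself.
- bot.cut_out(target, camera): "region" (480x640 bool, what is visible of it).
- bot.spot_point(target, camera): "xyz" ([x, y, z] in m, in world coordinates, good to about 4 mm: a listed point, or the origin of a listed thing).
The state is a dict: "time": time; "q": joint angles; "qvel": joint speeds; "joint_efforts": joint torques, N m; "ee_pos": TCP position; "tcp_rot": TCP orientation; "force": force on the tool from outside, world axes, zero at the start; "torque": the same for the moment, N m; "gripper_width": finger opening in m.
Only numpy, scipy, OpenCV 4.12 (cv2) and the standard library are available. Lean on these libraries where they do the work, as an engineer would, in place of code of your own. Each camera call takes 0.05 s, during which the arm holds its last target. There are 200 camera calls.

## Working session

There is one attempt and no reset: what is moved stays moved. The work goes in short steps, Python scripts to look and compute and a tool call to move; the robot and the scene stay as the last step left them, time stands still between calls to the robot, and variables do not carry over. Pictures are saved under pics/ and viewed, about 8 in all and at most 12, crops included, and the job is handed in when it is done.

Besides the shell and the picture viewer there is one more tool, called after "Emit:" by a JSON object that holds its "api" and its "payload", one argument or row to a line. step_arm: Moves the arm, as the interface text tells. Its arguments: {"type":"object","properties":{"rows":{"type":"array"},"squeeze":{"type":"number"}},"required":["rows"]}

```bash
mkdir -p pics; python3 - <<'E'
from station import bot
import cv2,numpy as np
s=bot.state();print({k:np.round(v,3).tolist() for k,v in s.items()})
ims=[]
for c in ["scene","top"]:
    d=bot.get_image(c);ims.append(d["pixels"]);cv2.imwrite(f"pics/{c}0.png",d["pixels"][:,:,::-1])
    for n in ["jig","rail_face","stop_face","bush","tag","tag_mark","clamp_pivot","clamp_knob","tag_drilled","vial_orange","dropper_teal"]:
        print(c,n,[(round(r["p"],2),np.round(r["xyz"],4).tolist()) for r in bot.spot_point(n,c)[:3]])
E
```

```text
{'time': 0.0, 'q': [-1.259, 0.537, -0.004, 1.539, 0.003, 1.067, -0.071], 'qvel': [0.001, -0.001, -0.0, -0.001, -0.002, 0.001, 0.0], 'joint_efforts': [-0.001, -57.099, 0.99, -25.16, -0.056, 0.018, 0.0], 'ee_pos': [0.24, 0.604, 0.238], 'tcp_rot': [-0.59, -3.086, 0.003], 'force': [0.141, -0.641, 1.123], 'torque': [-0.003, 0.002, 0.017], 'gripper_width': 0.088}
scene jig [(0.88, [0.5771, -0.1154, -0.0004]), (0.61, [0.6682, -0.0562, 0.0024])]
scene rail_face [(0.93, [0.6182, -0.1409, 0.0205])]
scene stop_face [(0.74, [0.5625, -0.0299, 0.0185]), (0.7, [0.4703, -0.0762, 0.0469])]
scene bush [(0.82, [0.5715, -0.041, 0.0172])]
scene tag [(0.96, [0.382, -0.1871, -0.0045]), (0.66, [0.5743, -0.1717, 0.0136]), (0.56, [0.3796, -0.0625, 0.0082])]
scene tag_mark [(0.85, [0.3931, -0.2069, 0.0077]), (0.61, [0.3833, -0.0366, 0.0067]), (0.59, [0.5775, -0.1467, 0.024])]
scene clamp_pivot [(0.63, [0.5421, -0.0906, 0.0301])]
scene clamp_knob []
scene tag_drilled [(0.87, [0.6041, -0.3086, 0.0006])]
scene vial_orange [(0.67, [0.7042, -0.1832, -0.0025])]
scene dropper_teal [(0.67, [0.666, -0.0551, 0.0015])]
top jig [(0.97, [0.5799, -0.1156, 0.0019])]
top rail_face [(0.97, [0.6191, -0.1504, 0.0139]), (0.27, [0.5669, -0.0272, 0.0173])]
top stop_face [(0.96, [0.5672, -0.0291, 0.0177]), (0.17, [0.4675, -0.0745, 0.0444])]
top bush [(0.61, [0.5697, -0.0416, 0.0222])]
top tag [(0.9, [0.3737, -0.0573, -0.002]), (0.76, [0.3804, -0.1864, 0.0016]), (0.72, [0.5699, -0.1717, 0.0111])]
top tag_mark [(0.92, [0.5723, -0.1448, 0.017]), (0.92, [0.3823, -0.0418, 0.0064]), (0.87, [0.3986, -0.2094, 0.0098])]
top clamp_pivot [(0.7, [0.5369, -0.0847, 0.0221])]
top clamp_knob [(0.57, [0.4686, -0.0793, 0.0452]), (0.3, [0.5659, -0.0293, 0.0163])]
top tag_drilled [(0.57, [0.6, -0.301, -0.0003])]
top vial_orange [(0.58, [0.5729, -0.1462, 0.0159]), (0.57, [0.6172, -0.15, 0.014]), (0.51, [0.7065, -0.184, 0.001])]
top dropper_teal [(0.59, [0.6678, -0.0578, -0.0004])]
```

View images.

View pics/top0.png

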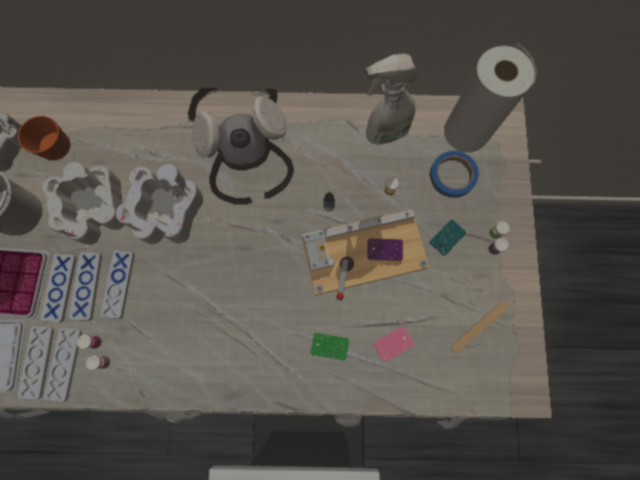

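View pics/scene0.png

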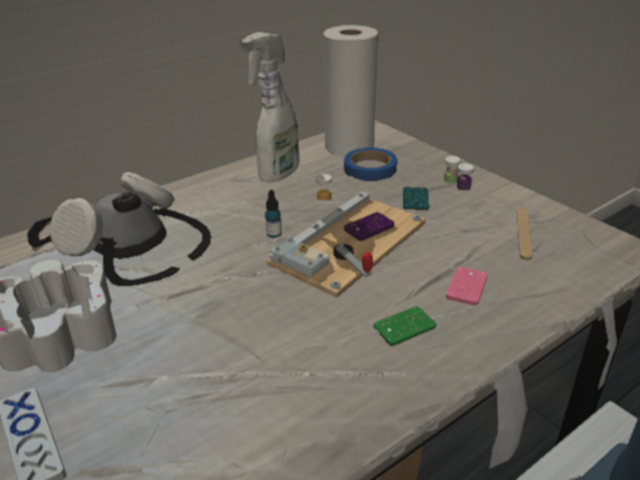

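```bash
cat > h.py <<'E'
from station import bot
import numpy as np, json
from scipy.spatial.transform import Rotation as R
def pose():
    s=bot.state(); return np.array(s["ee_pos"]),R.from_rotvec(s["tcp_rot"]),s
def plan(wps,p=None,r=None,c=255,step=45,turn=8,dz=None):
    """wps: list of (world xyz m, world angle deg of tool x); rows for tool-down poses"""
    if p is None: p,r,_=pose()
    rows=[]
    for g,a in wps:
        g=np.array(g,float); a=np.radians(a)
        G=R.from_matrix(np.array([[np.cos(a),np.sin(a),0],[np.sin(a),-np.cos(a),0],[0,0,-1]]))
        n=int(np.ceil(max(np.linalg.norm(g-p)*1e3/step,np.degrees((r.inv()*G).magnitude())/turn,1)-1e-3))
        w=np.array((G*r.inv()).as_rotvec())/n; d=(g-p)/n
        for i in range(n):
            rows.append([*np.round(r.inv().apply(d)*1e3,1),*np.round(r.inv().apply(w)*180/np.pi,1),c])
            p=p+d; r=R.from_rotvec(w)*r
    print(len(rows)); print(json.dumps([[float(v) for v in x] for x in rows]))
E
python3 - <<'E'
from h import *
plan([([.54,-.16,.24],13.5)])
E
```

```text
19
[[-29.5, -31.6, -0.1, 0.0, -0.0, 7.6, 255.0], [-33.4, -27.4, -0.1, 0.0, -0.0, 7.6, 255.0], [-36.8, -22.7, -0.1, 0.0, -0.0, 7.6, 255.0], [-39.5, -17.6, -0.1, 0.0, -0.0, 7.6, 255.0], [-41.5, -12.2, -0.1, 0.0, -0.0, 7.6, 255.0], [-42.7, -6.6, -0.1, 0.0, -0.0, 7.6, 255.0], [-43.2, -0.9, -0.1, 0.0, -0.0, 7.6, 255.0], [-42.9, 4.9, -0.1, 0.0, -0.0, 7.6, 255.0], [-41.9, 10.5, -0.1, 0.0, -0.0, 7.6, 255.0], [-40.1, 16.0, -0.1, 0.0, -0.0, 7.6, 255.0], [-37.7, 21.2, -0.1, 0.0, -0.0, 7.6, 255.0], [-34.5, 26.0, -0.1, 0.0, -0.0, 7.6, 255.0], [-30.8, 30.3, -0.1, 0.0, -0.0, 7.6, 255.0], [-26.5, 34.1, -0.1, 0.0, -0.0, 7.6, 255.0], [-21.7, 37.4, -0.1, 0.0, -0.0, 7.6, 255.0], [-16.6, 39.9, -0.1, 0.0, -0.0, 7.6, 255.0], [-11.1, 41.8, -0.1, 0.0, -0.0, 7.6, 255.0], [-5.5, 42.9, -0.1, 0.0, -0.0, 7.6, 255.0], [0.2, 43.2, -0.1, 0.0, -0.0, 7.6, 255.0]]
```

Emit:
{"api": "step_arm", "payload": {
  "rows": [
    [[-29.5,-31.6,0,0,0,7.6,255],[-33.4,-27.4,0,0,0,7.6,255],[-36.8,-22.7,0,0,0,7.6,255],[-39.5,-17.6,0,0,0,7.6,255],[-41.5,-12.2,0,0,0,7.6,255],[-42.7,-6.6,0,0,0,7.6,255],[-43.2,-0.9,0,0,0,7.6,255],[-42.9,4.9,0,0,0,7.6,255],[-41.9,10.5,0,0,0,7.6,255],[-40.1,16,0,0,0,7.6,255],[-37.7,21.2,0,0,0,7.6,255],[-34.5,26,0,0,0,7.6,255],[-30.8,30.3,0,0,0,7.6,255],[-26.5,34.1,0,0,0,7.6,255],[-21.7,37.4,0,0,0,7.6,255],[-16.6,39.9,0,0,0,7.6,255],[-11.1,41.8,0,0,0,7.6,255],[-5.5,42.9,0,0,0,7.6,255],[0.2,43.2,0,0,0,7.6,255]]
  ],
  "squeeze": 10
}}

```text
time: 3.1
ee_pos: [0.5187, -0.1922, 0.2366]
tcp_rot: [-3.118, -0.242, -0.016]
force: [1.8, 0.1, -0.7]
gripper_width: 0.0005
```

```bash
cat > look.py <<'E'
from h import *
import cv2,sys
J=dict(jig=(0,0,0),rail_face=(30,-40,17),stop_face=(8,85,17),bush=(8,73,20),clamp_pivot=(-31.8,35,26.5))
def fit(cams):
    A=[];B=[];W=[]
    for c in cams:
        bot.get_image(c)
        for n in J:
            for r in bot.spot_point(n,c)[:1]:
                print(c,n,round(r["p"],2),np.round(r["xyz"],4))
                if r["p"]>.4: A.append(J[n][:2]);B.append(r["xyz"][:2]);W.append(r["p"])
    A=np.array(A)/1e3;B=np.array(B)
    from scipy.optimize import least_squares
    f=lambda v:(A@np.array([[np.cos(v[2]),np.sin(v[2])],[-np.sin(v[2]),np.cos(v[2])]])+v[:2]-B).ravel()*1e3
    s=least_squares(f,[.578,-.1155,.236],loss="soft_l1",f_scale=3)
    print("jig",np.round(s.x,4),"res",np.round(s.fun.reshape(-1,2),1).tolist()); return s.x
E
python3 - <<'E'
from look import *
fit(["wrist","top"])
d=bot.get_image("wrist");cv2.imwrite("pics/w1.png",d["pixels"][:,:,::-1]);np.savez("w1.npz",**d)
for n in["tag","tag_mark","clamp_knob","tag_drilled"]: print(n,[(round(r["p"],2),np.round(r["xyz"],4).tolist()) for r in bot.spot_point(n,"wrist")[:3]])
E
```

```text
wrist jig 0.87 [ 0.5829 -0.1169  0.0007]
wrist rail_face 0.58 [ 0.6203 -0.1478  0.0196]
wrist stop_face 0.95 [ 0.5632 -0.0313  0.021 ]
wrist bush 0.62 [ 0.568  -0.0414  0.0223]
wrist clamp_pivot 0.66 [ 0.5406 -0.0893  0.0243]
top jig 0.62 [ 0.5808 -0.1146 -0.0015]
top rail_face 0.57 [ 0.6162 -0.1491  0.015 ]
top stop_face 0.8 [ 0.5667 -0.0298  0.015 ]
top bush 0.68 [ 0.5692 -0.0424  0.0205]
top clamp_pivot 0.57 [ 0.5395 -0.0871  0.0256]
jig [ 0.5796 -0.1153  0.2512] res [[-3.3, 1.6], [-1.7, 1.2], [3.0, 0.3], [1.2, -1.2], [-0.5, 0.0], [-1.2, -0.7], [2.4, 2.5], [-0.5, -1.2], [0.0, -0.2], [0.6, -2.2]]
tag [(0.91, [0.3767, -0.0588, -0.0022]), (0.59, [0.5686, -0.1699, 0.0095])]
tag_mark [(0.85, [0.3781, -0.0366, 0.0065]), (0.59, [0.5717, -0.1458, 0.0187]), (0.53, [0.3935, -0.2079, 0.005])]
clamp_knob [(0.93, [0.4708, -0.0852, 0.0427]), (0.69, [0.6184, -0.1465, 0.0177])]
tag_drilled [(0.92, [0.6005, -0.3059, 0.0016])]
```

View pics/w1.png

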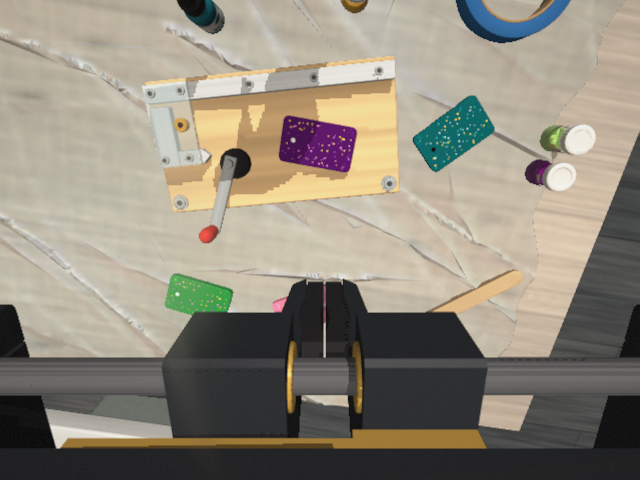

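```bash
cat >> look.py <<'E'
def unproj(d,uv,z):
    K,Rm,t=d["camera_matrix"],d["R"],d["t"]; C=-Rm.T@t
    v=(np.c_[np.atleast_2d(uv),np.ones(len(np.atleast_2d(uv)))]@np.linalg.inv(K).T)@Rm
    return (C+v*((z-C[2])/v[:,2])[:,None])[:,:2]
def tagpose(d,jig):
    im=d["pixels"]; hsv=cv2.cvtColor(im,cv2.COLOR_RGB2HSV)
    m=cv2.inRange(hsv,(130,60,30),(165,255,160)); m=cv2.morphologyEx(m,cv2.MORPH_CLOSE,np.ones((9,9))); m=cv2.morphologyEx(m,cv2.MORPH_OPEN,np.ones((5,5)))
    for c in sorted(cv2.findContours(m,0,1)[0],key=cv2.contourArea)[::-1][:2]:
        w=tojig(unproj(d,c[:,0,:].astype(float),.018),jig)
        print("tag(jig mm)",cv2.minAreaRect(w.astype(np.float32)),"bbox",c[:,0].min(0),c[:,0].max(0),"extent",w.min(0).round(1),w.max(0).round(1))
def tojig(w,j): 
    c,s=np.cos(j[2]),np.sin(j[2]); return (np.asarray(w)-j[:2])@np.array([[c,-s],[s,c]])*1e3
def toworld(p,j):
    c,s=np.cos(j[2]),np.sin(j[2]); return np.asarray(p)/1e3@np.array([[c,s],[-s,c]])+j[:2]
E
python3 - <<'E'
from look import *
d=dict(np.load("w1.npz")); j=np.array([.5796,-.1153,.2512])
im=d["pixels"]
cv2.imwrite("pics/w1z.png",cv2.resize(im[45:245,135:410,::-1],None,fx=2.9,fy=2.9,interpolation=cv2.INTER_CUBIC)[:600,:800])
tagpose(d,j)
print("board z12",tojig(unproj(d,[[175,211],[399,190],[394,57]],.012),j).round(1))
print("stop/knob",tojig(unproj(d,[[209,233]],.058),j).round(1))
E
```

```text
tag(jig mm) ((-21.473552703857422, -51.69810104370117), (71.4693832397461, 43.336143493652344), 74.80762481689453) bbox [279 116] [355 171] extent [-50.2 -89.9] [  7.4 -13.1]
tag(jig mm) ((-67.46409606933594, -266.6113586425781), (20.486448287963867, 23.68187713623047), 75.96893310546875) bbox [526 160] [548 184] extent [ -80.5 -278.3] [ -55.9 -256.9]
board z12 [[ -77.1  105.1]
 [ -75.3 -131.7]
 [  50.7 -130.9]]
stop/knob [[-91.7  56.2]]
```

View pics/w1z.png

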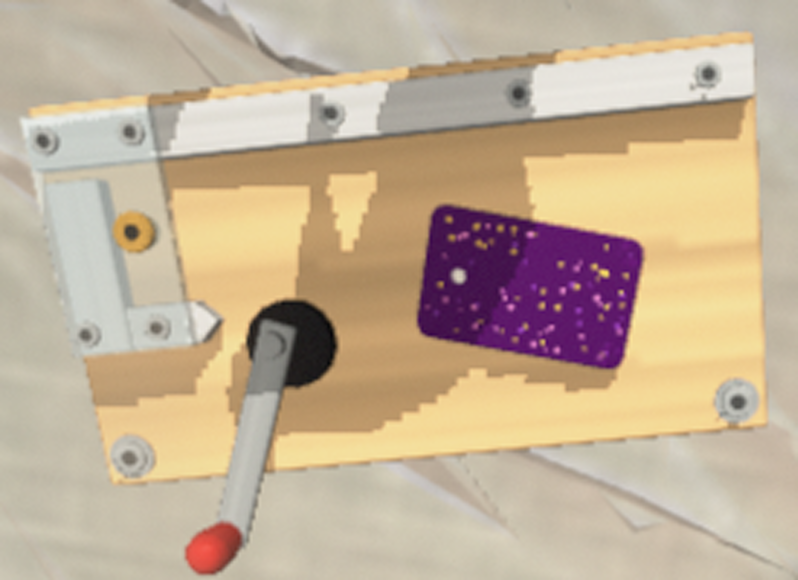

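```bash
python3 - <<'E'
from look import *
d=dict(np.load("w1.npz")); j=np.array([.5796,-.1153,.2512])
c=lambda *p:np.array(p)/2.909+[135,45]
near=unproj(d,c((111,484),(767,425)),.012); rail=unproj(d,c((168,157),(750,99)),.022); bush=unproj(d,c((133,232)),.032); right=unproj(d,c((766,424),(758,200)),.012)
screw=None
for L in(near,rail,right,bush): print(tojig(L,j).round(1).tolist())
from scipy.optimize import least_squares
def f(v):
    n,r,b,R_=[tojig(x,v) for x in(near,rail,bush,right)]
    return np.r_[n[:,0]+79,r[:,0]-30,b[0]-[8,73],R_[:,1]+132]
s=least_squares(f,j,x_scale=[.01,.01,.1],loss="soft_l1");v=s.x
print(v.round(4),s.fun.round(1))
tagpose(d,v)
E
```

```text
[[-77.4, 107.1], [-76.4, -131.3]]
[[30.5, 60.9], [30.8, -127.4]]
[[-76.0, -131.0], [0.1, -130.7]]
[[8.2, 73.2]]
[ 0.5804 -0.1141  0.2539] [ 0.9  1.2 -0.4 -0.6 -0.6 -0.8  0.3  0.4]
tag(jig mm) ((-22.67088508605957, -52.58209228515625), (71.46939086914062, 43.336151123046875), 74.6507797241211) bbox [279 116] [355 171] extent [-51.5 -90.9] [  6.3 -14. ]
tag(jig mm) ((-69.24956512451172, -267.36865234375), (20.4864444732666, 23.681875228881836), 75.81210327148438) bbox [526 160] [548 184] extent [ -82.3 -279.1] [ -57.7 -257.7]
```

```bash
cat >> look.py <<'E'
JIG=np.array([.5803,-.1145,.253])
def go(wps,**k): # jig (x,y,z mm, angle deg of tool x in jig)
    p,r,s=pose(); x=r.as_matrix()[:,0]
    print("now jig",tojig(p[:2],JIG).round(1),(p[2]*1e3).round(1),"ang",round(float(np.degrees(np.arctan2(x[1],x[0])-JIG[2])),1),"tilt",round(float(np.degrees(np.arccos(-r.as_matrix()[2,2]))),1),"F jig xy",(tojig(np.array(s["force"])[:2]+JIG[:2],JIG)/1e3).round(1),"Fz",round(s["force"][2],1),"t",round(s["time"],2))
    if wps: plan([([*toworld(w[:2],JIG),w[2]/1e3],w[3]+np.degrees(JIG[2])) for w in wps],**k)
E
python3 -c "
from look import *
go([(-75,-55,60,0),(-75,-55,17,0)])"
```

```text
now jig [-79.2 -58. ] 236.5 ang -5.3 tilt 1.0 F jig xy [0.3 0.1] Fz -0.3 t 3.95
5
[[0.5, -0.3, 44.1, -0.2, -0.2, -1.3, 255.0], [0.6, -0.4, 44.1, -0.2, -0.2, -1.3, 255.0], [0.8, -0.5, 44.1, -0.2, -0.2, -1.3, 255.0], [0.9, -0.6, 44.1, -0.2, -0.2, -1.3, 255.0], [0.0, 0.0, 43.0, -0.0, 0.0, 0.0, 255.0]]
```

Emit:
{"api": "step_arm", "payload": {
  "rows": [
    [[0.5,-0.3,44,-0.2,-0.2,-1.3,255],[0.6,-0.4,44,-0.2,-0.2,-1.3,255],[0.8,-0.5,44,-0.2,-0.2,-1.3,255],[0.9,-0.6,30,-0.2,-0.2,-1.3,255],[0,0,0,0,0,0,255]]
  ]
}}

```text
time: 4.45
ee_pos: [0.5249, -0.1872, 0.0711]
tcp_rot: [3.112, 0.4, 0.006]
force: [-1.0, 0.7, -0.1]
gripper_width: 0.0002
```

```bash
python3 -c "
from look import *
go([(-75,-55,16,0)],step=20)"
```

```text
now jig [-71.9 -56.5] 71.1 ang 0.1 tilt 0.3 F jig xy [-0.8  1. ] Fz -0.1 t 4.45
3
[[-1.1, -0.6, 18.4, 0.1, -0.1, 0.0, 255.0], [-1.1, -0.6, 18.4, 0.1, -0.1, 0.0, 255.0], [-1.1, -0.5, 18.4, 0.1, -0.1, 0.0, 255.0]]
```

Emit:
{"api": "step_arm", "payload": {
  "rows": [
    [[-1.1,-0.6,18,0,0,0,255],[-1.1,-0.6,18,0,0,0,255],[-1.1,-0.5,18,0,0,0,255],[0,0,0,0,0,0,255]]
  ]
}}

```text
time: 4.85
ee_pos: [0.5246, -0.1885, 0.0205]
tcp_rot: [3.111, 0.395, 0.014]
force: [-0.2, 0.2, -0.4]
gripper_width: 0.0005
```

```bash
python3 -c "
from look import *
go([(-30,-55,16,0)],step=6)"
```

```text
now jig [-72.5 -57.7] 20.5 ang -0.0 tilt 0.6 F jig xy [-0.1  0.2] Fz -0.4 t 4.85
8
[[5.3, -0.3, 0.6, 0.1, -0.1, -0.0, 255.0], [5.3, -0.3, 0.6, 0.1, -0.1, -0.0, 255.0], [5.3, -0.3, 0.6, 0.1, -0.1, -0.0, 255.0], [5.3, -0.3, 0.6, 0.1, -0.1, -0.0, 255.0], [5.3, -0.3, 0.6, 0.1, -0.1, -0.0, 255.0], [5.3, -0.3, 0.6, 0.1, -0.1, -0.0, 255.0], [5.3, -0.3, 0.6, 0.1, -0.1, -0.0, 255.0], [5.3, -0.3, 0.6, 0.1, -0.1, -0.0, 255.0]]
```

Lower 4.5 mm first, then push.

Emit:
{"api": "step_arm", "payload": {
  "rows": [
    [[0,0,4,0.4,0,0,255],[2,-0.5,1.5,0,0,0,255],[6,-0.5,0,0,0,0,255],[6,-0.5,0,0,0,0,255],[6,-0.3,0,0,0,0,255],[6,0,0,0,0,0,255],[6,0,0,0,0,0,255],[6,0,0,0,0,0,255]]
  ]
}}

```text
time: 5.65
ee_pos: [0.568, -0.1778, 0.0213]
tcp_rot: [3.115, 0.395, 0.024]
force: [0.4, 0.2, 0.0]
gripper_width: 0.0006
```

```bash
python3 -c "
from look import *
go([(-22,-55,16,0)],step=5)
d=bot.get_image('wrist');cv2.imwrite('pics/w2.png',d['pixels'][:,:,::-1]);tagpose(d,JIG)"
```

```text
now jig [-27.7 -58.2] 21.3 ang -0.1 tilt 0.9 F jig xy [0.4 0.1] Fz 0.0 t 5.65
2
[[2.8, -1.6, 2.7, 0.1, -0.4, -0.0, 255.0], [2.8, -1.6, 2.6, 0.1, -0.4, -0.0, 255.0]]
tag(jig mm) ((-17.557878494262695, -51.27650833129883), (72.56136322021484, 46.313140869140625), 79.0724868774414) bbox [225 215] [395 312] extent [-36.  -89.8] [ 10.7 -12.4]
```

View pics/w2.png

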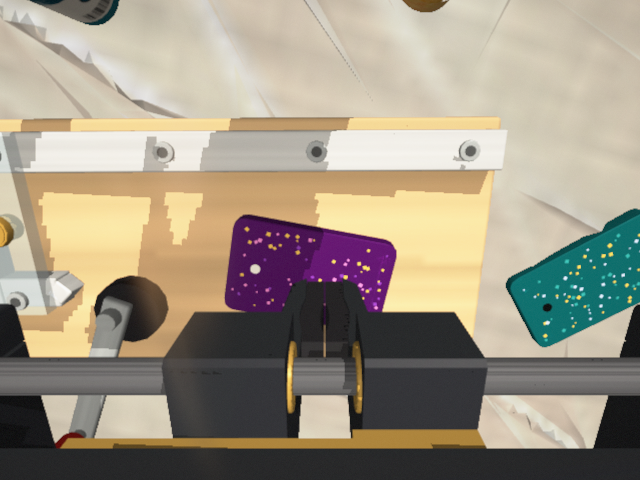

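Emit:
{"api": "step_arm", "payload": {
  "rows": [
    [[-10,0,-4,0,-0.4,0,255],[-15,0,-2,0,-0.4,0,255],[-15,0,0,0,0,0,255],[-5,0,0,0,0,0,255],[0,0,0,0,0,0,255]]
  ]
}}

```text
time: 6.2
ee_pos: [0.5198, -0.1901, 0.0275]
tcp_rot: [3.113, 0.394, -0.002]
force: [0.1, -0.2, 0.0]
gripper_width: 0.0004
```

```bash
python3 -c "
from look import *
go([(-70,-57,16,0)],step=20)"
```

```text
now jig [-77.5 -58. ] 27.5 ang -0.1 tilt 0.2 F jig xy [ 0.  -0.3] Fz 0.0 t 6.2
1
[[7.5, -1.1, 11.5, 0.2, 0.1, -0.1, 255.0]]
```

Emit:
{"api": "step_arm", "payload": {
  "rows": [
    [[2,-0.5,6,0,0,0,255],[2,-0.5,5,0,0,0,255],[0,0,0,0,0,0,255],[0,0,0,0,0,0,255]]
  ]
}}

```text
time: 6.6
ee_pos: [0.5245, -0.1876, 0.0154]
tcp_rot: [3.113, 0.395, -0.001]
force: [-1.1, -0.6, 0.5]
gripper_width: 0.0005
```

```bash
python3 -c "
from look import *
go([(-70,-57,16,0)],step=20)"
```

```text
now jig [-72.3 -56.8] 15.4 ang -0.1 tilt 0.2 F jig xy [-1.2 -0.3] Fz 0.5 t 6.6
1
[[2.3, 0.2, -0.6, 0.2, 0.1, -0.1, 255.0]]
```

Emit:
{"api": "step_arm", "payload": {
  "rows": [
    [[5,0,0.4,0,0,0,255],[5,0,0.4,0,0,0,255],[5,0,0.4,0,0,0,255]]
  ]
}}

```text
time: 6.9
ee_pos: [0.5402, -0.1836, 0.014]
tcp_rot: [3.113, 0.395, -0.001]
force: [0.4, 0.2, -0.8]
gripper_width: 0.0003
```

```bash
python3 -c "
from look import *
go([(-70,-57,16,0)],step=20)"
```

```text
now jig [-56.1 -56.8] 14.0 ang -0.0 tilt 0.2 F jig xy [0.5 0.1] Fz -0.8 t 6.9
1
[[-13.9, 0.2, -1.9, 0.2, 0.1, -0.0, 255.0]]
```

Emit:
{"api": "step_arm", "payload": {
  "rows": [
    [[5,0,-0.6,0,0,0,255],[5,0,-0.4,0,0,0,255],[5,0,0,0,0,0,255],[5,0,0,0,0,0,255]]
  ]
}}

```text
time: 7.3
ee_pos: [0.5619, -0.1778, 0.0152]
tcp_rot: [3.113, 0.396, -0.001]
force: [-0.5, -0.9, 0.5]
gripper_width: 0.0006
```

```bash
python3 -c "
from look import *
go([(-23,-57,15.5,0)],step=5)
d=bot.get_image('wrist');cv2.imwrite('pics/w3.png',d['pixels'][:,:,::-1]);tagpose(d,JIG)"
```

```text
now jig [-33.6 -56.7] 15.2 ang -0.0 tilt 0.2 F jig xy [-0.8 -0.7] Fz 0.5 t 7.3
3
[[3.5, 0.1, -0.1, 0.1, 0.0, -0.0, 255.0], [3.5, 0.1, -0.1, 0.1, 0.0, -0.0, 255.0], [3.5, 0.1, -0.1, 0.1, 0.0, -0.0, 255.0]]
tag(jig mm) ((-1.4840927124023438, -47.5774040222168), (72.67338562011719, 45.49709701538086), 89.9583969116211) bbox [212 179] [391 283] extent [-24.2 -83.9] [ 21.3 -11.3]
```

Emit:
{"api": "step_arm", "payload": {
  "rows": [
    [[4,0,0,0,0,0,255],[4,0,0,0,0,0,255],[3,0,0,0,0,0,255],[2,0,0,0,0,0,255],[1,0,0,0,0,0,255]]
  ]
}}

```text
time: 7.85
ee_pos: [0.5705, -0.1756, 0.0145]
tcp_rot: [3.115, 0.393, -0.018]
force: [-1.7, -0.7, 2.0]
gripper_width: 0.0003
```

```bash
python3 -c "
from look import *
go([(-23,-57,15.5,0)],step=5)
d=bot.get_image('wrist');cv2.imwrite('pics/w4.png',d['pixels'][:,:,::-1]);tagpose(d,JIG)"
```

```text
now jig [-24.7 -56.7] 14.5 ang -0.1 tilt 0.7 F jig xy [-1.9 -0.3] Fz 2.0 t 7.85
1
[[1.7, 0.3, -1.0, 0.0, 0.7, -0.1, 255.0]]
tag(jig mm) ((6.893291473388672, -47.416542053222656), (72.78810119628906, 44.606685638427734), 89.89276123046875) bbox [211 182] [391 284] extent [-15.5 -83.8] [ 29.2 -11. ]
```

Emit:
{"api": "step_arm", "payload": {
  "rows": [
    [[3,0,-0.5,0,0.5,0,255],[3,0,0,0,0,0,255],[3,0,0,0,0,0,255],[3,0,0,0,0,0,255]]
  ]
}}

```text
time: 8.3
ee_pos: [0.5707, -0.1757, 0.0136]
tcp_rot: [-3.114, -0.386, 0.034]
force: [-10.6, -2.2, 7.3]
gripper_width: 0.0005
```

```bash
python3 -c "
from look import *
go([(-30,-57,15.5,0)],step=5)
d=bot.get_image('wrist');cv2.imwrite('pics/w5.png',d['pixels'][:,:,::-1]);tagpose(d,JIG)"
```

```text
now jig [-24.6 -56.8] 13.6 ang -0.4 tilt 1.3 F jig xy [-10.8   0.6] Fz 7.3 t 8.3
2
[[-2.7, 0.1, -0.9, -0.2, 0.6, -0.2, 255.0], [-2.7, 0.1, -0.9, -0.2, 0.6, -0.2, 255.0]]
tag(jig mm) ((6.9837493896484375, -47.42664337158203), (72.75720977783203, 44.42569351196289), 89.919189453125) bbox [209 183] [391 285] extent [-15.3 -83.8] [ 29.2 -11.1]
```

View pics/w5.png

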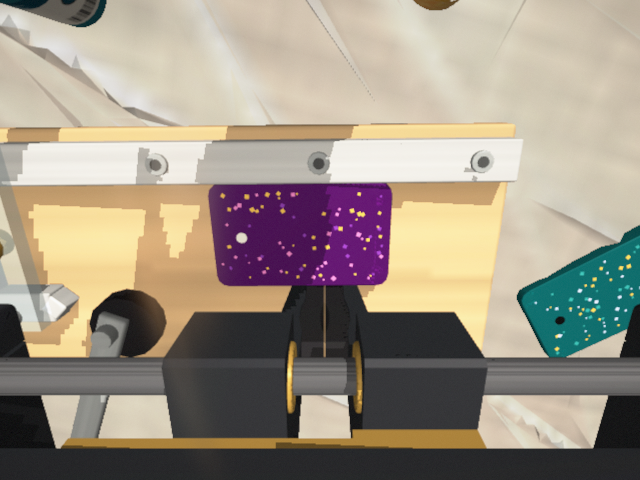

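```bash
sed -i 's/^JIG=.*/JIG=np.array([.5793,-.1147,.253])/' look.py; python3 -c "
from look import *
go([(-32,-57,17,0),(-36,-57,45,0),(8,-116,45,0),(8,-116,25,0)],step=20)"
```

```text
now jig [-23.6 -56.9] 13.5 ang -0.4 tilt 1.3 F jig xy [-9.5  1.2] Fz 8.2 t 8.35
8
[[-8.5, 0.1, -3.3, -0.4, 1.2, -0.4, 255.0], [-2.0, -0.0, -14.0, -0.0, -0.0, -0.0, 255.0], [-2.0, -0.0, -14.0, -0.0, -0.0, -0.0, 255.0], [11.0, 14.8, -0.0, -0.0, -0.0, -0.0, 255.0], [11.0, 14.8, -0.0, -0.0, -0.0, -0.0, 255.0], [11.0, 14.8, -0.0, -0.0, -0.0, -0.0, 255.0], [11.0, 14.8, -0.0, -0.0, -0.0, -0.0, 255.0], [0.0, -0.0, 20.0, -0.0, -0.0, -0.0, 255.0]]
```

Emit:
{"api": "step_arm", "payload": {
  "rows": [
    [[-8.5,0,-3,-0.4,1.2,-0.4,255],[-2,0,-14,0,0,0,255],[-2,0,-14,0,0,0,255],[11,14.8,0,0,0,0,255],[11,14.8,0,0,0,0,255],[11,14.8,0,0,0,0,255],[11,14.8,0,0,0,0,255],[0,0,0,0,0,0,255]]
  ]
}}

```text
time: 9.15
ee_pos: [0.6259, -0.2248, 0.0552]
tcp_rot: [3.112, 0.402, 0.018]
force: [0.1, -0.3, 0.4]
gripper_width: 0.0006
```

```bash
python3 -c "
from look import *
go([(8,-116,16,0)],step=10)
d=bot.get_image('wrist');tagpose(d,JIG)"
```

```text
now jig [  17.6 -118.2] 55.2 ang 0.2 tilt 0.7 F jig xy [ 0.  -0.3] Fz 0.4 t 9.15
5
[[-2.0, -0.5, 7.8, 0.1, -0.1, 0.0, 255.0], [-2.0, -0.5, 7.8, 0.1, -0.1, 0.0, 255.0], [-2.0, -0.5, 7.8, 0.1, -0.1, 0.0, 255.0], [-1.9, -0.5, 7.8, 0.1, -0.1, 0.0, 255.0], [-1.9, -0.5, 7.8, 0.1, -0.1, 0.0, 255.0]]
tag(jig mm) ((7.830780029296875, -47.13249588012695), (42.81937789916992, 73.70648193359375), 0.7510712146759033) bbox [126 247] [262 318] extent [-13.7 -83.8] [ 29.5 -10.5]
tag(jig mm) ((-76.10159301757812, -275.71173095703125), (31.144596099853516, 17.654617309570312), 89.94569396972656) bbox [552 395] [600 418] extent [ -84.9 -291.3] [ -67.3 -260.1]
```

Emit:
{"api": "step_arm", "payload": {
  "rows": [
    [[-2,-0.5,9,0,0,0,255],[-2,-0.5,9,0,0,0,255],[-2,-0.5,9,0,0,0,255],[-2,-0.5,8,0,-0.3,0,255],[-2,0,3,0,-0.3,0,255],[0,0,0,0,0,0,255]]
  ]
}}

```text
time: 9.8
ee_pos: [0.6118, -0.2206, 0.0131]
tcp_rot: [3.115, 0.405, -0.006]
force: [-0.4, 0.3, 0.4]
gripper_width: 0.0007
```

```bash
python3 -c "
from look import *
go([(8,-116,15.5,0)],step=10)"
```

```text
now jig [   5.  -110.7] 13.1 ang 0.3 tilt 0.2 F jig xy [-0.3  0.4] Fz 0.4 t 9.8
1
[[3.0, 5.4, -2.4, 0.0, 0.2, 0.3, 255.0]]
```

Emit:
{"api": "step_arm", "payload": {
  "rows": [
    [[2,0,-2,0,0,0.3,255],[1,-4,-0.3,0,0,0,255],[0,-6,0,0,0,0,255],[0,-8,0,0,0,0,255],[0,-8,0,0,0,0,255],[0,-8,0,0,0,0,255]]
  ]
}}

```text
time: 10.4
ee_pos: [0.6068, -0.1855, 0.0167]
tcp_rot: [3.114, 0.395, -0.003]
force: [0.8, -0.9, 0.5]
gripper_width: 0.0006
```

```bash
python3 -c "
from look import *
go([(8,-50,15.5,0)],step=8)
d=bot.get_image('wrist');tagpose(d,JIG)"
```

```text
now jig [  8.9 -75.4] 16.7 ang -0.0 tilt 0.2 F jig xy [ 0.5 -1.1] Fz 0.5 t 10.4
4
[[-0.2, -6.4, 0.3, 0.0, 0.0, -0.0, 255.0], [-0.2, -6.4, 0.3, 0.0, 0.0, -0.0, 255.0], [-0.2, -6.4, 0.3, 0.0, 0.0, -0.0, 255.0], [-0.2, -6.4, 0.3, 0.0, 0.0, -0.0, 255.0]]
tag(jig mm) ((7.357631683349609, -25.8153076171875), (43.37937927246094, 73.4832763671875), 0.6826421022415161) bbox [126 259] [294 346] extent [-14.6 -62.3] [29.  10.9]
```

Emit:
{"api": "step_arm", "payload": {
  "rows": [
    [[0,-7,0.2,0,0,0,255],[0,-8,0.2,0,0,0,255],[0,-8,0,0,0,0,255],[0,-7,0,0,0,0,255],[0,-4,0,0,0,0,255]]
  ]
}}

```text
time: 10.95
ee_pos: [0.5974, -0.1487, 0.0165]
tcp_rot: [3.114, 0.397, -0.003]
force: [-0.7, -1.4, 0.9]
gripper_width: 0.0006
```

```bash
python3 -c "
from look import *
go([(8,-5,15.5,0)],step=6)
d=bot.get_image('wrist');cv2.imwrite('pics/w6.png',d['pixels'][:,:,::-1]);tagpose(d,JIG)"
```

```text
now jig [  9.  -37.5] 16.5 ang 0.0 tilt 0.2 F jig xy [-1.1 -1.2] Fz 0.9 t 10.95
6
[[-0.2, -5.4, 0.2, 0.0, 0.0, 0.0, 255.0], [-0.2, -5.4, 0.2, 0.0, 0.0, 0.0, 255.0], [-0.2, -5.4, 0.2, 0.0, 0.0, 0.0, 255.0], [-0.2, -5.4, 0.2, 0.0, 0.0, 0.0, 255.0], [-0.2, -5.4, 0.2, 0.0, 0.0, 0.0, 255.0], [-0.2, -5.4, 0.2, 0.0, 0.0, 0.0, 255.0]]
tag(jig mm) ((6.872762680053711, 12.232664108276367), (73.2071533203125, 43.705108642578125), 89.97879028320312) bbox [126 260] [294 347] extent [-15.  -24.4] [28.7 48.8]
```

View pics/w6.png

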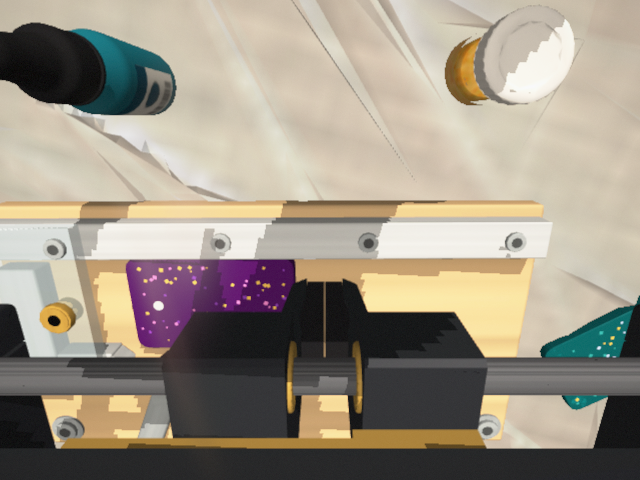

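Emit:
{"api": "step_arm", "payload": {
  "rows": [
    [[0.3,-6,0.2,0,0,0,255],[0.3,-6,0.2,0,0,0,255],[0.3,-6,0,0,0,0,255],[0,-6,0,0,0,0,255],[0,-5,0,0,0,0,255],[0,-3,0,0,0,0,255]]
  ]
}}

```text
time: 11.6
ee_pos: [0.5893, -0.1171, 0.0164]
tcp_rot: [3.112, 0.394, -0.003]
force: [-0.0, -2.5, 1.8]
gripper_width: 0.0005
```

```bash
python3 -c "
from look import *
go([(8,0,15.5,0)],step=6)
d=bot.get_image('wrist');tagpose(d,JIG)"
```

```text
now jig [ 9.1 -4.9] 16.4 ang -0.1 tilt 0.3 F jig xy [-0.7 -2.4] Fz 1.8 t 11.6
1
[[-1.1, -4.9, 0.9, 0.3, 0.1, -0.1, 255.0]]
tag(jig mm) ((9.715344429016113, 37.19343566894531), (38.33100128173828, 58.50782775878906), 0.7148221135139465) bbox [163 260] [294 338] extent [-9.8  8.2] [28.9 66.2]
```

Emit:
{"api": "step_arm", "payload": {
  "rows": [
    [[0,-3,0,0,0,0,255],[0,-3,0,0,0,0,255],[0,-3,0,0,0,0,255],[0,-3,0,0,0,0,255],[0,-3,0,0,0,0,255]]
  ]
}}

```text
time: 12.15
ee_pos: [0.5882, -0.1109, 0.018]
tcp_rot: [3.098, 0.385, 0.008]
force: [0.7, -6.7, 1.4]
gripper_width: 0.0006
```

```bash
python3 -c "
from look import *
go([(8,0,15.5,0)],step=6)
d=bot.get_image('wrist');tagpose(d,JIG)"
```

```text
now jig [9.5 1.5] 18.0 ang -0.3 tilt 1.1 F jig xy [-1.  -6.7] Fz 1.4 t 12.15
1
[[-1.5, 1.4, 2.6, 1.1, -0.2, -0.3, 255.0]]
tag(jig mm) ((14.269157409667969, 39.62752151489258), (29.477264404296875, 53.838356018066406), 1.2465367317199707) bbox [180 260] [298 322] extent [-1.  12.9] [29.  66.3]
```

Emit:
{"api": "step_arm", "payload": {
  "rows": [
    [[0,1,2,1,0,-0.3,255],[0,-2,0,0,0,0,255],[0,-3,0,0,0,0,255],[0,-4,0.3,0.2,0,0,255],[0,-4,0.3,0.2,0,0,255]]
  ]
}}

```text
time: 12.7
ee_pos: [0.5889, -0.1103, 0.0181]
tcp_rot: [3.104, 0.383, 0.018]
force: [0.5, -10.6, 1.4]
gripper_width: 0.0006
```

```bash
python3 -c "
from look import *
go([(8,0,15.5,0)],step=6)
d=bot.get_image('wrist');tagpose(d,JIG)
d=bot.get_image('wrist');cv2.imwrite('pics/w7.png',d['pixels'][200:420,:420][:,:,::-1])
for c in ('wrist','top'):
  bot.get_image(c)
  for n in('tag_mark','bush'): print(c,n,[(round(r['p'],2),tojig(r['xyz'][:2],JIG).round(1)) for r in bot.spot_point(n,c)[:3]])"
```

```text
now jig [10.4  1.8] 18.1 ang -0.4 tilt 1.0 F jig xy [ -2.2 -10.4] Fz 1.4 t 12.7
1
[[-2.4, 1.8, 2.6, 0.9, -0.6, -0.4, 255.0]]
tag(jig mm) ((15.007705688476562, 39.56064987182617), (27.821544647216797, 53.12843704223633), 0.5383344292640686) bbox [181 262] [298 320] extent [ 0.9 13.1] [28.9 66. ]
wrist tag_mark [(0.29, array([ 7.3, 43.3]))]
wrist bush [(0.88, array([ 7.9, 69.4])), (0.35, array([ 2.8, -5.2]))]
top tag_mark [(0.71, array([-199.3,  -44.4])), (0.57, array([-174. ,  121.1]))]
top bush [(0.73, array([10.1, 72.4]))]
```

View pics/w7.png

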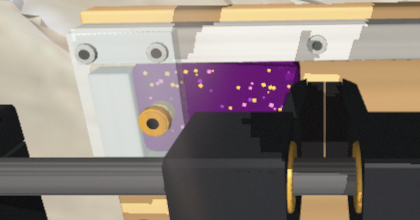

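Emit:
{"api": "step_arm", "payload": {
  "rows": [
    [[-1,5,0,0.9,-0.5,-0.4,255],[0,10,-5,0,0,0,255],[-10,5,-25,0,0,0,255],[-30,0,-35,0,0,0,255],[-35,0,-35,0,0,0,255],[-35,0,-35,0,0,0,255],[-10,-10,-20,0,0,0,255],[0,0,0,0,0,0,255]]
  ]
}}

```text
time: 13.9
ee_pos: [0.4712, -0.1473, 0.1768]
tcp_rot: [-3.104, -0.401, 0.002]
force: [0.2, 0.3, -0.3]
gripper_width: 0.0005
```

```bash
python3 -c "
from look import *
go([])
d=bot.get_image('wrist');np.savez('w8.npz',**d);tagpose(d,JIG)
P=lambda p:(lambda c:(d['camera_matrix']@c)[:2]/c[2])(d['R']@np.array([*toworld(p[:2],JIG),p[2]/1e3])+d['t'])
u=P((0,40,20)).astype(int);print(u,[P(q).round(1).tolist() for q in((-14,13,20),(30,13,22),(30,85,20),(8,73,20),(8,73,32),(-15.8,85,20))])
x0,y0=max(u[0]-115,0),max(u[1]-85,0);print(x0,y0)
cv2.imwrite('pics/w8.png',cv2.resize(d['pixels'][y0:y0+170,x0:x0+230,::-1],None,fx=3.4,fy=3.4,interpolation=cv2.INTER_CUBIC))
print('knob',[(round(r['p'],2),tojig(r['xyz'][:2],JIG).round(1),r['xyz'][2]) for r in bot.spot_point('clamp_knob','wrist')])"
```

```text
now jig [-112.8   -4.4] 176.8 ang 0.2 tilt 0.7 F jig xy [0.2 0.3] Fz -0.3 t 13.9
tag(jig mm) ((8.866223335266113, 38.80427551269531), (44.18718719482422, 51.86556625366211), 0.16770648956298828) bbox [237  26] [305  89] extent [-13.3  12.8] [30.9 64.7]
tag(jig mm) ((-70.76664733886719, -257.76544189453125), (21.70671844482422, 9.543140411376953), 14.691672325134277) bbox [627 151] [639 176] extent [ -80.1 -265.1] [ -59.6 -252.7]
[269  70] [[304.8, 90.0], [303.9, 26.1], [207.9, 26.6], [226.2, 58.9], [221.8, 56.4], [213.3, 92.1]]
154 0
knob [(0.56, array([-96.5,  53.8]), 0.041), (0.19, array([ 7.7, 50.3]), 0.0106)]
```

View pics/w8.png

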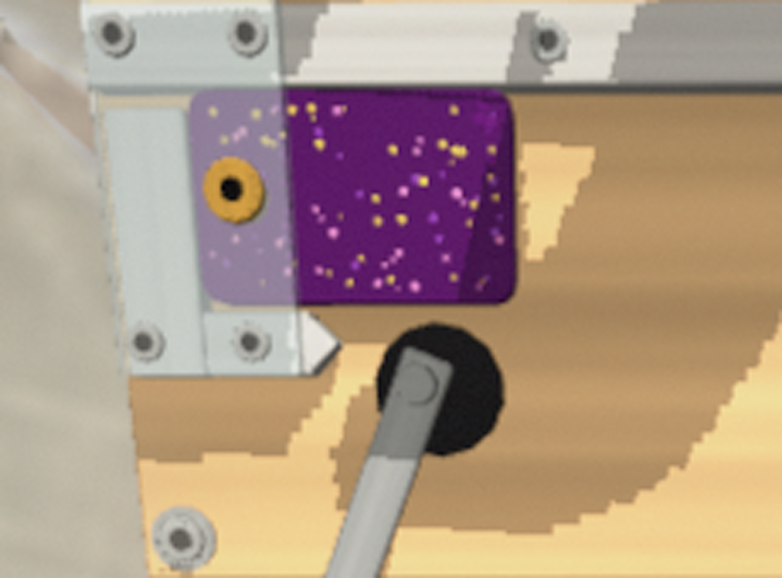

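```bash
python3 -c "
from look import *
go([(-92,82,80,74)])"
```

```text
now jig [-112.3   -4.8] 174.9 ang 0.3 tilt 0.6 F jig xy [-0.3  0. ] Fz 0.4 t 14.0
10
[[2.1, -8.6, 9.6, -0.1, -0.0, -7.4, 255.0], [3.2, -8.2, 9.6, -0.1, -0.0, -7.4, 255.0], [4.2, -7.8, 9.6, -0.1, -0.0, -7.4, 255.0], [5.2, -7.2, 9.6, -0.1, -0.0, -7.4, 255.0], [6.1, -6.5, 9.5, -0.1, -0.0, -7.4, 255.0], [6.8, -5.6, 9.5, -0.1, -0.0, -7.4, 255.0], [7.5, -4.7, 9.5, -0.1, -0.0, -7.4, 255.0], [8.1, -3.7, 9.5, -0.1, -0.0, -7.4, 255.0], [8.5, -2.7, 9.5, -0.1, -0.0, -7.4, 255.0], [8.8, -1.6, 9.5, -0.1, -0.0, -7.4, 255.0]]
```

Emit:
{"api": "step_arm", "payload": {
  "rows": [
    [[2.1,-8.6,9.5,0,0,-7.4,255],[3.2,-8.2,9.5,0,0,-7.4,255],[4.2,-7.8,9.5,0,0,-7.4,255],[5.2,-7.2,9.5,0,0,-7.4,255],[6.1,-6.5,9.5,0,0,-7.4,255],[6.8,-5.6,9.5,0,0,-7.4,255],[7.5,-4.7,9.5,0,0,-7.4,255],[8.1,-3.7,9.5,0,0,-7.4,255],[8.5,-2.7,9.5,0,0,-7.4,255],[8.8,-1.6,9.5,0,0,-7.4,255],[0,0,0,0,0,0,255]]
  ]
}}

```text
time: 15.1
ee_pos: [0.47, -0.0483, 0.0623]
tcp_rot: [-2.158, -2.248, 0.007]
force: [-0.2, 0.0, 0.5]
gripper_width: 0.0005
```

```bash
python3 -c "
from look import *
go([(-94,81,60,74),(-94,81,38,74)],step=15)
d=bot.get_image('wrist');tagpose(d,JIG)
for c in('wrist','top'):
  bot.get_image(c);print('knob',[(round(r['p'],2),tojig(r['xyz'][:2],JIG).round(1),r['xyz'][2]) for r in bot.spot_point('clamp_knob',c)])"
```

```text
now jig [-89.2  91.6] 62.3 ang 77.8 tilt 1.5 F jig xy [-0.2  0.1] Fz 0.5 t 15.1
3
[[-11.4, -2.4, 2.1, -1.3, -0.8, 3.9, 255.0], [-0.0, 0.0, 11.0, -0.0, -0.0, 0.0, 255.0], [-0.0, 0.0, 11.0, -0.0, -0.0, 0.0, 255.0]]
tag(jig mm) ((8.976455688476562, 32.84715270996094), (46.46344757080078, 45.04399871826172), 0.07240381836891174) bbox [466 282] [549 357] extent [-14.3  10.3] [32.2 55.3]
knob [(0.72, array([ 28.3, -42.2]), 0.0129), (0.58, array([-100.5,   57.7]), 0.0402)]
knob []
```

Emit:
{"api": "step_arm", "payload": {
  "rows": [
    [[0,-2,9,-0.7,-0.4,2,255],[0,0,9,-0.6,-0.4,2,255],[0,0,7,0,0,0,255],[0,0,0,0,0,0,255]]
  ]
}}

```text
time: 15.75
ee_pos: [0.4713, -0.0524, 0.0406]
tcp_rot: [2.263, 2.165, 0.008]
force: [0.8, -0.7, -0.6]
gripper_width: 0.0004
```

```bash
cat >> look.py <<'E'
def arc(th0,th1,dth,off=17.1,z=37,n=40):
    go([(-31.8+70*np.cos(t)+off*np.sin(t),35+70*np.sin(t)-off*np.cos(t),z,np.degrees(t)-90) for t in np.radians(np.arange(th0,th1+.1,dth))],step=n)
E
python3 -c "
from look import *
arc(158,206,6)"
```

```text
now jig [-88.9  87.3] 40.6 ang 73.0 tilt 0.6 F jig xy [ 0.6 -0.9] Fz -0.6 t 15.75
9
[[-10.2, 1.7, 3.7, 0.6, 0.1, 5.0, 255.0], [-7.4, -1.4, -0.0, 0.0, -0.0, -6.0, 255.0], [-7.4, -1.4, -0.0, 0.0, -0.0, -6.0, 255.0], [-7.4, -1.4, 0.0, -0.0, 0.0, -6.0, 255.0], [-7.4, -1.4, -0.0, 0.0, -0.0, -6.0, 255.0], [-7.4, -1.4, 0.0, -0.0, 0.0, -6.0, 255.0], [-7.4, -1.4, -0.0, 0.0, -0.0, -6.0, 255.0], [-7.4, -1.4, 0.0, -0.0, 0.0, -6.0, 255.0], [-7.4, -1.4, -0.0, 0.0, -0.0, -6.0, 255.0]]
```

Emit:
{"api": "step_arm", "payload": {
  "rows": [
    [[-8,0.8,3.5,0,0,3,255],[-7.4,-0.6,0,0,0,-3,255],[-7.4,-1.4,0,0,0,-6,255],[-7.4,-1.4,0,0,0,-6,255],[-7.4,-1.4,0,0,0,-6,255],[-7.4,-1.4,0,0,0,-6,255]]
  ]
}}

```text
time: 16.35
ee_pos: [0.469, -0.1003, 0.0377]
tcp_rot: [1.759, 2.592, 0.006]
force: [0.5, 1.3, -0.9]
gripper_width: 0.0003
```

```bash
python3 -c "
from look import *
p,r,s=pose(); q=tojig(p[:2],JIG)-[-31.8,35]; print('rad',np.hypot(*q),'th est',np.degrees(np.arctan2(q[1],q[0]))%360+13.7)
t=round(np.degrees(np.arctan2(q[1],q[0]))%360+13.7)
arc(t+6,t+54,6)"
```

```text
rad 71.73097276840286 th est 188.46253360145408
now jig [-103.2   41.5] 37.7 ang 97.2 tilt 0.6 F jig xy [0.8 1.2] Fz -0.9 t 16.35
9
[[-6.8, -1.5, 0.7, 0.5, 0.3, -6.8, 255.0], [-7.4, -1.4, -0.0, -0.0, -0.0, -6.0, 255.0], [-7.4, -1.4, 0.0, 0.0, 0.0, -6.0, 255.0], [-7.4, -1.4, -0.0, 0.0, -0.0, -6.0, 255.0], [-7.4, -1.4, 0.0, -0.0, 0.0, -6.0, 255.0], [-7.4, -1.4, -0.0, 0.0, -0.0, -6.0, 255.0], [-7.4, -1.4, 0.0, -0.0, 0.0, -6.0, 255.0], [-7.4, -1.4, -0.0, 0.0, -0.0, -6.0, 255.0], [-7.4, -1.4, 0.0, -0.0, 0.0, -6.0, 255.0]]
```

Emit:
{"api": "step_arm", "payload": {
  "rows": [
    [[-6.8,-1.5,0.5,0.3,0.3,-6.5,255],[-7.4,-1.4,0,0,0,-6,255],[-7.4,-1.4,0,0,0,-6,255],[-7.4,-1.4,0,0,0,-6,255],[-7.4,-1.4,0,0,0,-6,255]]
  ]
}}

```text
time: 16.85
ee_pos: [0.4837, -0.1385, 0.0379]
tcp_rot: [1.006, 2.975, 0.003]
force: [-1.0, 1.4, 0.0]
gripper_width: 0.0005
```

```bash
python3 -c "
from look import *
p,r,s=pose(); q=tojig(p[:2],JIG)-[-31.8,35]; print('rad',np.hypot(*q),'th est',np.degrees(np.arctan2(q[1],q[0]))%360+13.7)
t=round(np.degrees(np.arctan2(q[1],q[0]))%360+13.7)
arc(t+5,254,5)"
```

```text
rad 74.953218244944 th est 220.78505253781142
now jig [-98.5   0.9] 37.9 ang 128.1 tilt 0.1 F jig xy [-0.6  1.6] Fz 0.0 t 16.85
6
[[-7.0, 1.9, 1.0, 0.1, 0.1, -7.9, 255.0], [-6.2, -1.2, 0.0, 0.0, 0.0, -5.0, 255.0], [-6.2, -1.2, -0.0, 0.0, -0.0, -5.0, 255.0], [-6.2, -1.2, 0.0, -0.0, 0.0, -5.0, 255.0], [-6.2, -1.2, 0.0, -0.0, 0.0, -5.0, 255.0], [-6.2, -1.2, -0.0, 0.0, -0.0, -5.0, 255.0]]
```

Emit:
{"api": "step_arm", "payload": {
  "rows": [
    [[-7,1.5,0.7,0,0,-7,255],[-6.5,0,0,0,0,-5,255],[-6.5,-1,0,0,0,-5,255],[-6.5,-1,0,0,0,-5,255],[-6.5,-1,0,0,0,-5,255]]
  ]
}}

```text
time: 17.35
ee_pos: [0.5058, -0.1569, 0.0362]
tcp_rot: [-0.274, -3.115, -0.006]
force: [-6.9, 4.1, 5.0]
gripper_width: 0.0004
```

```bash
python3 -c "
from look import *
p,r,s=pose(); q=tojig(p[:2],JIG)-[-31.8,35]; print('rad',np.hypot(*q),'th est',np.degrees(np.arctan2(q[1],q[0]))%360+13.7)
t=round(np.degrees(np.arctan2(q[1],q[0]))%360+13.7)
arc(t+4,256,4)"
```

```text
rad 76.08991812324349 th est 242.69942333447722
now jig [-81.7 -22.4] 36.2 ang 155.5 tilt 0.9 F jig xy [-5.7  5.7] Fz 5.0 t 17.35
3
[[-6.3, 2.5, -0.9, 0.2, -0.9, -1.5, 255.0], [-4.9, -1.0, 0.0, 0.0, 0.0, -4.0, 255.0], [-4.9, -1.0, -0.0, -0.0, -0.0, -4.0, 255.0]]
```

Emit:
{"api": "step_arm", "payload": {
  "rows": [
    [[-6,2,-0.7,0,-0.8,-1.5,255],[-5,0,0,0,0,-2,255],[-5,0,0,0,0,-1,255],[-5,0,0,0,0,0,255],[-5,0,0,0,0,0,255]]
  ]
}}

```text
time: 17.85
ee_pos: [0.5172, -0.1614, 0.034]
tcp_rot: [-0.166, -3.106, -0.008]
force: [-12.5, 5.2, 8.6]
gripper_width: 0.0008
```

```bash
python3 -c "
from look import *
p,r,s=pose(); q=tojig(p[:2],JIG)-[-31.8,35]; print('rad',np.hypot(*q),'th est',np.degrees(np.arctan2(q[1],q[0]))%360+13.7)
go([])"
```

```text
rad 76.0514530150082 th est 251.92994214915035
now jig [-71.8 -29.7] 34.0 ang 159.4 tilt 1.8 F jig xy [-10.8   8.2] Fz 8.6 t 17.85
```

Emit:
{"api": "step_arm", "payload": {
  "rows": [
    [[-6,0,-1,0,-1,0,255],[-6,0,0,0,0,0,255],[-6,0,0,0,0,0,255],[8,0,0,0,0,0,255],[15,0,-5,0,0,0,255],[15,0,-35,0,0,0,255],[20,0,-40,0,0,0,255],[20,0,-40,0,0,0,255],[0,0,-20,0,0,8,255],[0,0,0,0,0,0,255]]
  ]
}}

```text
time: 18.85
ee_pos: [0.4427, -0.159, 0.1806]
tcp_rot: [-0.425, -3.061, -0.006]
force: [-0.1, -0.5, -0.9]
gripper_width: 0.0004
```

```bash
python3 -c "
from look import *
go([])
d=bot.get_image('wrist');cv2.imwrite('pics/w9.png',d['pixels'][:,:,::-1]);tagpose(d,JIG)
e=bot.get_image('top');cv2.imwrite('pics/t9.png',cv2.resize(e['pixels'][200:320,290:450,::-1],None,fx=4,fy=4,interpolation=cv2.INTER_CUBIC))
for c in('wrist','top'):
  for n in ('clamp_knob','bush','tag_drilled','vial_orange','dropper_teal'):
    print(c,n,[(round(r['p'],2),tojig(r['xyz'][:2],JIG).round(1),np.round(r['xyz'],3)) for r in bot.spot_point(n,c)[:2]])"
```

```text
now jig [-143.3   -8.7] 180.6 ang 149.7 tilt 3.0 F jig xy [-0.3 -0.4] Fz -0.9 t 18.85
tag(jig mm) ((7.176939964294434, 57.78392791748047), (49.69243240356445, 19.7696533203125), 17.316213607788086) bbox [442 301] [478 339] extent [-15.4  42.1] [32.5 63.3]
tag(jig mm) ((-73.601318359375, -269.8832092285156), (23.84851837158203, 31.46535873413086), 25.272808074951172) bbox [124 395] [152 417] extent [ -84.6 -287.5] [ -58.6 -252.4]
wrist clamp_knob []
wrist bush [(0.77, array([10.2, 71.9]), array([ 0.571, -0.042,  0.023]))]
wrist tag_drilled []
wrist vial_orange [(0.54, array([-29.8,  33.2]), array([ 0.542, -0.09 ,  0.027])), (0.33, array([ 6.3, 46.1]), array([ 0.574, -0.068,  0.008]))]
wrist dropper_teal [(0.55, array([101.6,  36.9]), array([ 0.668, -0.054,  0.001]))]
top clamp_knob [(0.58, array([-55.5, -27.1]), array([ 0.532, -0.155,  0.046]))]
top bush [(0.85, array([11.7, 72.1]), array([ 0.573, -0.042,  0.022]))]
top tag_drilled [(0.65, array([100.3,  29.6]), array([ 0.669, -0.061,  0.002])), (0.23, array([-33.2,  33.8]), array([ 0.539, -0.09 ,  0.024]))]
top vial_orange [(0.68, array([104.4, -96.3]), array([ 0.704, -0.182,  0.001]))]
top dropper_teal [(0.77, array([101.1,  34.5]), array([ 0.668, -0.056,  0.001]))]
```

View pics/w9.png

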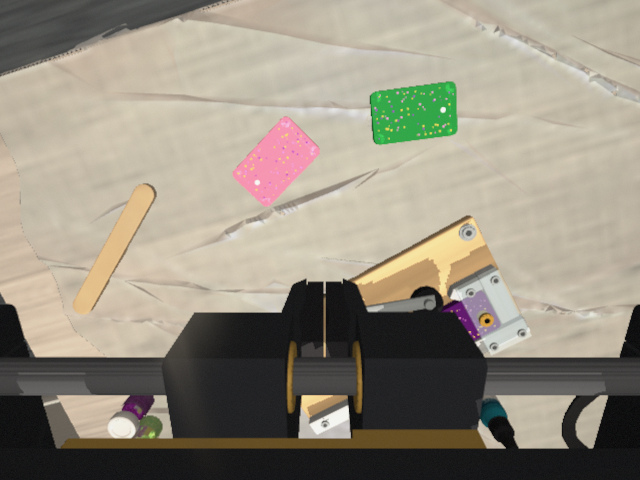

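View pics/t9.png

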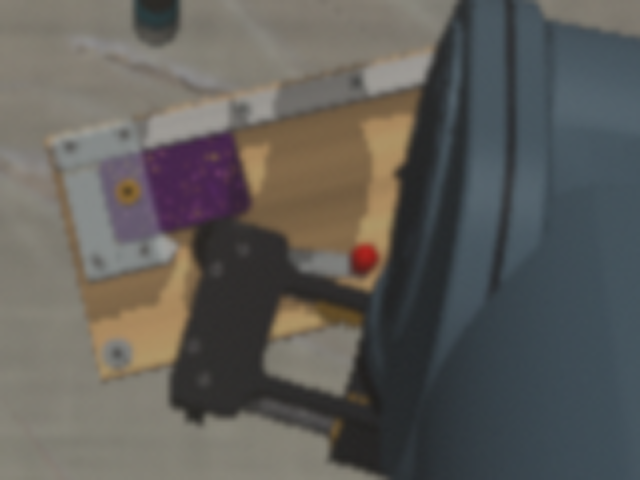

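```bash
python3 -c "
from look import *
d=bot.get_image('top');tagpose(d,JIG)
d=bot.get_image('scene');tagpose(d,JIG)
print([(round(r['p'],2),np.round(r['xyz'],3)) for r in bot.spot_point('tag_drilled','scene')[:2]])
print(bot.finish_job())"
```

```text
tag(jig mm) ((9.370134353637695, 37.7832145690918), (48.98109817504883, 42.651390075683594), 89.32151794433594) bbox [326 234] [350 256] extent [-12.1  13.1] [30.7 62.4]
tag(jig mm) ((12.222848892211914, 29.950590133666992), (43.70475387573242, 48.9566764831543), 14.532524108886719) bbox [306 233] [334 252] extent [-13.6   8.8] [34.3 55.1]
tag(jig mm) ((-71.68941497802734, -274.372314453125), (20.949621200561523, 51.30701446533203), 27.7154598236084) bbox [458 175] [470 188] extent [ -88.3 -299.6] [ -56.6 -247.6]
[(0.84, array([ 0.602, -0.307,  0.002]))]
the job is handed in; nothing more can be done
None
```

I pushed the tag flat against the rail, slid it under the bush plate into the corner, and turned the cam lever to its stop. The arm is clear of everything and the job is handed in; it reports no verdict.

**Last checks**
- **Tag position:** In the top view the tag's rear edge sits at jig y 13.1 mm, where 13 is seated. It is square to about 0.7° (0.012 rad).
- **Lever:** The knob was found 249° round from jig x, a joint value of about 1.64 rad. The push stalled against the stop at about 14 N.
- **Bystanders:** The vial, dropper bottle and drilled tag are within about 4 mm of where they were first seen, which is the networks' own accuracy.

**Disagreements and gaps**
- **First push missed:** My first push at the tag passed just above it, with the tip about 1 mm too high. The tag kept its place, and I repeated the push lower.
- **Scene-camera check:** The coarse, oblique scene-camera estimate disagreed (rear edge at y 8.8 mm, tag turned about 15°). I went with the top view; the wrist close-up taken before clamping also showed the tag square and home.
- **Not measured:** The bush hides the drill mark, and I had no reading of the cam force on the tag.

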